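# Move a charged battery from the charger to the floodlight

## Task

The battery in the charger is charged: press the charger's orange catch so that the battery springs loose, slide it out, and slide it fully home in the floodlight's battery slide until the catch there clicks up and holds it by itself. Feel for the end and stop gently at the click, without forcing the battery into the rubber end buffer or slamming it down, and leave the pliers and the circuit board where they lie.

Things in the scene. Friction and masses are not known exactly. Their poses are not given: they have to be found in the camera images.
- battery: slide-on battery pack, black with green panels, 0.3 to 0.5 kg, 90 mm long (x), 61 mm high. Origin: middle of the underside; +x is the nose, which goes in first; z up. Body 50 mm wide (y) with flat sides to grip, on a 10 mm high dovetail foot 64 mm wide below, 52 mm above. A groove below, closed by a 12 mm nose wall, takes the catch tongue. Starts latched in the charger
- charger: black charger box, 200 by 104 mm, fixed to the bench; origin on the bench under charger_bay. Its dovetail slide (grey) lies on top, floor 45 mm up, mouth towards -x, nearest the robot. A white sprung ejector at the far end pushes the battery back. When the catch is pressed the battery slides back 25 to 50 mm by itself in half a second and stays there loose in the rails
- charger_bay (a point): on the charger's slide floor, where the battery's origin lies when latched; x is the way in, y left, z up. Rails 12.5 mm high with 1.5 mm play each side run from x = -25 to 48 mm; their mouth flares 4 to 5 mm a side wider out to x = -42 mm, then open flat floor to x = -115 mm. A battery with its origin at x = -90 mm or less is clear of the rails and can be lifted or set down
- charger_paddle (a point): middle of the top of the charger's orange catch paddle, 34 (x) by 30 mm (y), left of the rails: at x 20, y 64, z 14 mm from charger_bay when up. Press straight down: 1.6 N to start, 3 N at the full 8 mm, and about 1 N more while a battery bears on the tongue; the battery comes free after about 5 mm. Springs up when let go
- charger_catch (a joint): travel of the charger's catch, m: 0 up, 0.008 fully pressed
- light: yellow battery floodlight, 233 by 104 mm, fixed to the bench, lying with its battery slide up, floor 60 mm over the bench; origin on the bench under light_bay. A black panel with white LED face stands across the far end, x 118 to 139 mm, 120 mm wide, 90 mm high. Rails, catch and ejector as on the charger, but a blue carriage (68 mm wide, 46 mm over the floor) holds catch, ejector and end buffer
- light_bay (a point): on the light's slide floor, same rails, mouth, open floor and axes as charger_bay. The blue carriage is clamped anywhere in a 36 mm range (not measured): the battery latches with its origin 0 to 36 mm past this point in x. Feel for it: the catch clicks as the nose comes to the black rubber end buffer, 2.5 mm past the latched place. Slamming battery on light or charger (over 90 N) fails
- light_ejector (a joint): the light's white sprung ejector, m: 0.033 pushed out and empty, 0 with the battery latched, about -0.0025 at the buffer. Pushes the nose back over the last 33 mm with 1.4 N, rising to 4 N; with the catch, sliding in takes 5 to 10 N, and the buffer is felt as a steeper rise beyond that. Let go before the click and it pushes the battery out again
- light_buffer (a joint): how far the rubber end buffer in the light is squeezed, m: 0 free; 4 N per mm, so 0.001 to 0.002 shows that the battery is fully in. Over 0.0025 (10 N on top of the springs) is forcing it
- light_catch (a joint): travel of the light's catch, m: 0 up, 0.008 fully pressed; it is pushed down about 5 mm while the battery's nose wall passes over its tongue (the last 30 mm) and is back at 0 once it has clicked
- pliers: bystander: combination pliers with red handles, 150 mm long, 15 mm high, lying between charger and light
- board: bystander: small green circuit board, 100 by 70 mm, 16 mm high with its parts, lying between charger and light, farther off than the pliers
Things that resemble listed ones, but are neither listed nor needed, are in the scene too. There is more than one size of the battery; the one meant has the size given above.

How it is judged:
By the outcome, as a careful person would: the job done as asked, in the order asked, and still so for the second after the job is handed in, with the robot touching nothing.
It also fails if it takes over 64 s, if anything falls off the work surface, if the arm or the gripper's body presses on something with over 40 N, if the wrist force passes 120 N, or if a joint passes its speed limit or range.

## Robot

A 6-joint arm with a two-finger parallel gripper is mounted at the origin on the work surface. World frame = base frame: x ahead of the robot, y to its left, z up, the work surface at z = 0. Lengths are in mm, angles in rad, forces in N, time in s.
With the tool pointing down it reaches from about 275 to 750 mm from the base axis. Payload 10.2 kg.
Tool frame: the origin (TCP) lies midway between the tips of the shut fingers; the grasp point (between the pads) lies grip_depth behind it (grip_depth is the distance from the TCP to the grasp point, in mm); z points along the fingers, y is the line along which they close (so a half turn about z gives the same grasp; the last joint's range is limited). The gripper opens to 85 mm and grips with 20 to 120 N. Pads are 22 mm wide; open, the fingers measure 114 mm over their backs; the gripper's body (76 mm by 85 mm) begins 54 mm behind the grasp point. The pads swing forward as they close: fully open they stand 13 mm farther back than shut.
Start: joints at [-1.449, 0.313, 1.498, -0, 1.331, -0.223], TCP at [177.442, -494.111, 231.294] pointing down, gripper open.
Joint ranges: [-2.94, 2.94], [-0.97, 2.17], [0.19, 2.56], [-1.23, 4.37], [0.02, 3.11], [-2.88, 2.88]. Speed limits (rad/s): [2.39, 2.39, 3.01, 3.14, 3.14, 3.14].

## Interface

Orientations are given as a unit quaternion [w, x, y, z].
In Python, from rig import * gives the robot as it stands.
- The arm moves only by the tool servo_tool, never from a script. Its argument "commands" is a list of rows, each a list of 3 entries, a list of its own where there are three numbers: the gripper command: -1 is fully open, 1 is shut, values between are in proportion, then the shift along the tool's x, y, z in m, then the turn, a rotation vector about the tool's x, y, z in units of 6 degrees (1.0 is 6 degrees). In form: [[grip, [dx, dy, dz], [ax, ay, az]], ...]. A call has 1 to 10 rows; each row shifts and turns the commanded pose from where the row before left it, along the tool's axes as they then stand; what a row does not reach is not made up. A row lasts 1/12 s, in which the tool goes at most 41.7 mm and 7.16 degrees, less where a joint would pass 70% of its speed; a pose out of reach is approached as far as the arm can. A call is refused whole if a number of a shift passes 0.0417 or a number of a turn 1, either way. A call with a gripper value outside its range is refused whole. The fingers move at their own pace and stop on an object; "squeeze" is the grip in N (left out, the last holds). Time passes only in rows, so rows that do not move let the fingers close. It gives the time, the measured TCP pose, the force, the opening and the grip force at its end, in the units of the state.
- sense(): the state, without advancing time (a new reading comes with each control period).
- capture(name): name is "scene" or "top" or "wrist"; returns a dict with "pixels" (420x560x3 uint8, red, green, blue), "z_map" (420x560 float32, mm along the optical axis (not along the pixel's ray), 0 where there is no reading), "fx", "fy", "cx", "cy" (pixels), "rvec" (rotation vector, rad) and "tvec" (3), from world to camera coordinates, as OpenCV has them; the wrist camera has in their place "T_tool_cam" (4x4, takes a point from camera to tool coordinates, whose origin is the TCP and whose axes are the flange's). Camera axes: x right, y down, z forward; pixel columns grow to the right and rows downward; lengths in mm; the calibration is good to about 2 mm. A picture is of the moment at which its call begins: read the wrist's pose just before it.
- finish_job(): hands the job in; it is judged then, once.
The state is a dict: "time_s": time; "joints": joint angles; "dq": joint speeds; "tau": joint torques, N m; "eef_pos": TCP position; "ee_rot": TCP orientation; "force": force on the tool from outside, world axes, zero at the start; "wrist_torque": the same for the moment, N m; "grip_width": opening from 0.0 (shut) to 1.0 (fully open); "grip_force": force on a finger pad.
Only numpy, scipy, OpenCV 4.12 (cv2) and the standard library are available. Lean on these libraries where they do the work, as an engineer would, in place of code of your own. Each camera call takes 0.05 s, during which the arm holds its last target. There are 200 camera calls.

## Working session

There is one attempt and no reset: what is moved stays moved. The work goes in short steps, Python scripts to look and compute and a tool call to move; the robot and the scene stay as the last step left them, time stands still between calls to the robot, and variables do not carry over. Pictures are saved under pics/ and viewed, at most 10 in all, crops included, and the job is handed in when it is done.

Besides the shell and the picture viewer there is one more tool, called after "Emit:" as name([rows], argument=value, ...), one row to a line, values as JSON. servo_tool: Moves the arm, as the interface text tells. Its arguments: {"type":"object","properties":{"commands":{"type":"array"},"squeeze":{"type":"number"}},"required":["commands"]}

```bash
mkdir -p pics; ls; python3 - <<'E'
from rig import *
import cv2,numpy as np,pickle
s=sense();print({k:np.round(v,3).tolist() for k,v in s.items()})
for n in("top","scene"):
    c=capture(n);pickle.dump(c,open(f"pics/{n}.pkl","wb"));cv2.imwrite(f"pics/{n}0.png",c["pixels"][:,:,::-1])
    print(n,c["fx"],c["fy"],c["cx"],c["cy"],c["rvec"],c["tvec"])
E
```

```text
pics
{'time_s': 0.0, 'joints': [-1.449, 0.313, 1.498, 0.0, 1.331, -0.223], 'dq': [0.0, 0.002, -0.001, 0.001, -0.001, -0.001], 'tau': [-0.001, -41.226, -25.974, -0.0, 0.004, 0.0], 'eef_pos': [177.412, -493.846, 230.734], 'ee_rot': [-0.001, 0.985, 0.172, 0.0], 'force': [0.391, 0.319, -0.421], 'wrist_torque': [-0.035, -0.021, 0.028], 'grip_force': 0.0, 'grip_width': 0.999}
top 542.0497889321388 542.0497889321388 277.88888828245143 211.69551680942243 [ 2.15743365 -2.11510147  0.18361757] [-57.55972542 603.90899109 972.08647505]
scene 521.4600633061177 521.4600633061177 283.16391337486436 203.44408287859383 [ 1.87436043  1.43530892 -0.63961028] [-126.35936229 -337.33495549 1445.81766093]
```

View pics/top0.png

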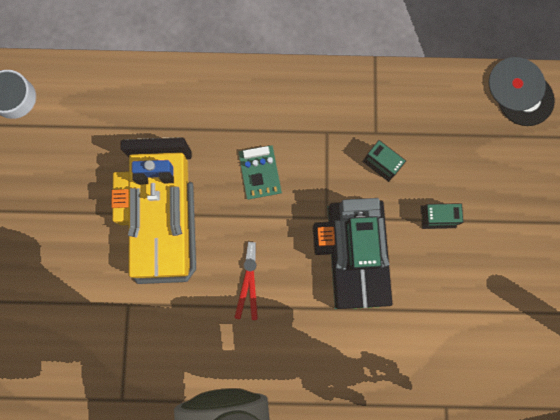

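View pics/scene0.png

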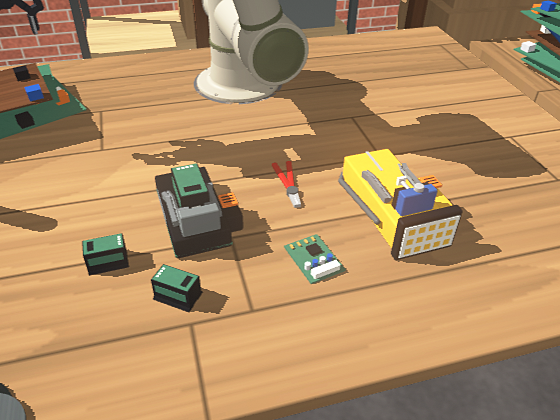

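The top view shows three batteries: one in the charger (366,243), one loose at (385,160) and one loose at (442,215). I choose the one at (366,243) because it sits latched in the black charger with the orange paddle at (325,236). The light is the yellow body at (160,215), with its paddle at (120,198) and blue carriage at (152,168). The pliers are at (248,280) and the board at (260,172).

```bash
cat > h.py <<'E'
import cv2,numpy as np,pickle
from scipy.spatial.transform import Rotation as R
def cloud(c,T=None):
    z=c["z_map"].astype(float);v,u=np.indices(z.shape)
    P=np.stack([(u-c["cx"])/c["fx"]*z,(v-c["cy"])/c["fy"]*z,z],-1)
    if T is None:
        M=cv2.Rodrigues(np.array(c["rvec"]))[0]; W=(P-np.array(c["tvec"]).ravel())@M
    else: W=P@T[:3,:3].T+T[:3,3]
    W[z<=0]=np.nan; return W
def wristT(s,c):
    T=np.eye(4);T[:3,:3]=R.from_quat(np.roll(s["ee_rot"],-1)).as_matrix();T[:3,3]=s["eef_pos"];return T@np.array(c["T_tool_cam"])
def rect(W,m):
    k,l,st,ce=cv2.connectedComponentsWithStats(m.astype(np.uint8))
    i=1+np.argmax(st[1:,4]);q=W[l==i];(cx,cy),(a,b),t=cv2.minAreaRect(q[:,:2].astype(np.float32))
    return np.round([cx,cy,a,b,t,np.median(q[:,2]),len(q)],1), q
E
python3 - <<'E'
from h import *
c=pickle.load(open("pics/top.pkl","rb"));W=cloud(c);p=c["pixels"].astype(int);r,g,b=p[...,0],p[...,1],p[...,2]
hsv=cv2.cvtColor(c["pixels"],cv2.COLOR_RGB2HSV);H,S,V=[hsv[...,i].astype(int) for i in range(3)]
z=W[...,2];v,u=np.indices(z.shape)
def show(n,m): print(n,rect(W,m)[0].tolist())
ch=(u>300)&(u<400)&(v>190)&(v<320);li=(u>90)&(u<205)&(v>130)&(v<290)
for n,x,y in [("bench",300,330),("floorC",350,290),("battop",366,250),("padC",325,236),("floorL",145,262),("padL",120,198),("b2",385,160),("b3",442,215)]: print(n,np.round(W[y,x],1))
show("battop",ch&(z>98)&(z<115)); show("charger all",ch&(z>25))
show("padC",(u>305)&(u<340)&(v>215)&(v<260)&(H<14)&(S>150)&(V>120)&(z>40))
show("padL",(u>105)&(u<135)&(v>180)&(v<215)&(H<14)&(S>150)&(V>120)&(z>55))
show("yellow",li&(H>18)&(H<32)&(S>150)&(z>52)&(z<66))
show("light all",li&(z>40)); show("panel",li&(z>80)&(v<160)); show("carr",li&(H>100)&(H<125)&(S>120)&(z>80))
show("b2top",(u>360)&(u<410)&(v>135)&(v<185)&(z>40)); show("b3top",(u>415)&(u<470)&(v>195)&(v<235)&(z>40))
# close crop
cr=c["pixels"][185:320,295:405,::-1];cv2.imwrite("pics/cropC.png",cv2.resize(cr,None,fx=4.2,fy=4.2,interpolation=cv2.INTER_CUBIC))
E
```

```text
bench [385.1 -92.3   2.3]
floorC [ 461.3 -181.6   48.7]
battop [ 530.2 -202.1  106.3]
padC [ 559.4 -133.9   59.7]
floorL [504.5 196.2  62.4]
padL [620.3 246.   76.1]
b2 [ 710.3 -249.6   48.8]
b3 [ 605.7 -357.    46. ]
battop [545.5, -200.1, 90.5, 51.0, 4.0, 107.4, 1467.0]
charger all [528.7, -185.4, 200.4, 136.5, 4.3, 55.2, 6586.0]
padC [559.8, -134.8, 33.6, 28.4, 1.3, 59.7, 229.0]
padL [620.3, 248.2, 32.8, 30.2, 4.4, 74.8, 274.0]
yellow [595.8, 198.2, 233.6, 135.5, 3.5, 60.5, 5031.0]
light all [608.1, 198.8, 257.9, 143.6, 1.3, 62.0, 8850.0]
panel [723.7, 189.8, 23.5, 119.0, 3.4, 90.1, 755.0]
carr [674.0, 185.7, 20.1, 64.9, 3.4, 106.3, 335.0]
b2top [717.2, -252.1, 67.4, 40.2, 52.3, 47.2, 686.0]
b3top [610.1, -361.4, 37.9, 70.2, 3.0, 47.1, 716.0]
```

View pics/cropC.png

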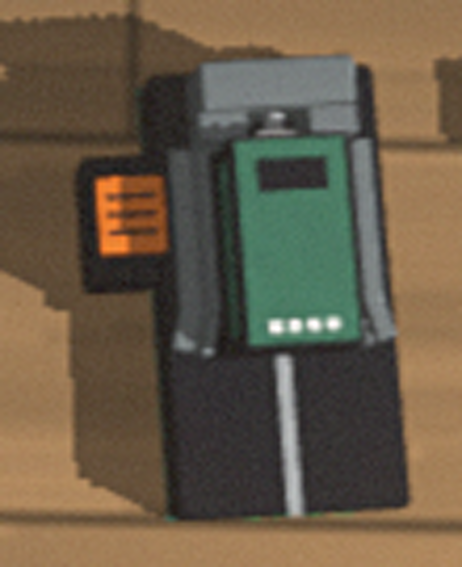

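The crop confirms it: the green-topped battery (90 x 51 mm) sits in the grey rails with the orange paddle at its left (130,215). The loose batteries are only about 70 x 40 mm, so they are the wrong size. I'll turn to the charger's yaw (4°) and move above the paddle.

Emit:
servo_tool([
  [1, [0, 0, 0], [0, 0, 0.88]],
  [1, [0, 0, 0], [0, 0, 0.88]],
  [1, [0, 0, 0], [0, 0, 0.88]],
  [1, [0.02, -0.016, 0], [0, 0, 0]],
  [1, [0.03, -0.0245, 0], [0, 0, 0]],
  [1, [0.03, -0.0245, 0], [0, 0, 0]],
  [1, [0.03, -0.0245, 0], [0, 0, 0]],
  [1, [0.03, -0.0245, 0], [0, 0, 0]],
  [1, [0.03, -0.0245, 0], [0, 0, 0]],
  [1, [0.03, -0.0245, 0], [0, 0, 0]],
])

```text
time_s: 0.93
eef_pos: [366.8, -316.2, 231.2]
ee_rot: [-0.0, 0.999, 0.034, -0.0]
force: [0.7, -1.1, -0.0]
grip_width: 0.004
grip_force: 0.0
```

Emit:
servo_tool([
  [1, [0.03, -0.0245, 0], [0, 0, 0]],
  [1, [0.03, -0.0245, 0], [0, 0, 0]],
  [1, [0.03, -0.0245, 0], [0, 0, 0]],
  [1, [0.03, -0.0245, 0], [0, 0, 0]],
  [1, [0.03, -0.0245, 0], [0, 0, 0]],
  [1, [0.02, -0.016, 0], [0, 0, 0]],
  [1, [0, 0, 0], [0, 0, 0]],
  [1, [0, 0, 0], [0, 0, 0]],
])

```text
time_s: 1.6
eef_pos: [526.3, -167.1, 230.7]
ee_rot: [-0.0, 0.999, 0.035, -0.001]
force: [-0.2, -1.0, -0.6]
grip_width: 0.002
grip_force: 0.0
```

```bash
python3 - <<'E'
import rig
from rig import *
from h import *
print([n for n in dir(rig) if n[0]!='_'], getattr(rig,'grip_depth',None))
s=sense();c=capture("wrist");pickle.dump((s,c),open("pics/w1.pkl","wb"));cv2.imwrite("pics/w1.png",c["pixels"][:,:,::-1])
print(s["eef_pos"],s["ee_rot"],s["force"],s["time_s"],s["grip_width"]);print(np.round(c["T_tool_cam"],3).tolist())
W=cloud(c,wristT(s,c));z=W[...,2]
hsv=cv2.cvtColor(c["pixels"],cv2.COLOR_RGB2HSV);H,S,V=[hsv[...,i].astype(int) for i in range(3)]
for n,m in [("bat",(z>98)&(z<115)),("pad",(H<14)&(S>150)&(V>110)&(z>40)&(z<75)),("all",(z>25)&(z<120))]:
    print(n,rect(W,m)[0].tolist())
E
```

```text
['PlanningError', 'capture', 'finish_job', 'grip_depth', 'sense'] 18.700000000000003
[ 526.29461435 -167.14185497  230.68490551] [-2.24260860e-04  9.99376852e-01  3.52930116e-02 -5.11224758e-04] [-0.21593942 -0.95432035 -0.57745962] 1.6 0.0020298180256495923
[[-0.0, -0.953, -0.302, 76.815], [1.0, -0.0, 0.0, 0.345], [-0.0, -0.302, 0.953, -141.202], [0.0, 0.0, 0.0, 1.0]]
bat [545.9, -201.7, 90.2, 50.1, 4.4, 105.0, 7354.0]
pad [568.0, -131.3, 11.4, 1.5, 86.3, 57.9, 21.0]
all [530.1, -186.9, 199.3, 136.4, 4.2, 58.1, 23891.0]
```

Emit:
servo_tool([
  [1, [0.018, -0.015, 0.015], [0, 0, 0]],
  [1, [0.018, -0.015, 0.03], [0, 0, 0]],
  [1, [0, 0, 0.035], [0, 0, 0]],
  [1, [0, 0, 0.035], [0, 0, 0]],
  [1, [0, 0, 0.03], [0, 0, 0]],
  [1, [0, 0, 0.015], [0, 0, 0]],
  [1, [0, 0, 0.005], [0, 0, 0]],
  [1, [0, 0, 0], [0, 0, 0]],
  [1, [0, 0, 0], [0, 0, 0]],
])

```text
time_s: 2.4
eef_pos: [560.1, -136.6, 67.5]
ee_rot: [0.0, 0.999, 0.034, 0.001]
force: [0.1, -0.4, 0.3]
grip_width: -0.001
grip_force: 0.0
```

```bash
python3 - <<'E'
from rig import *
s=sense();print(s["eef_pos"],s["force"])
E
```

```text
[ 560.10248    -136.57777526   67.47602174] [ 0.05945043 -0.41270912  0.25555434]
```

Emit:
servo_tool([
  [1, [0, 0, 0.004], [0, 0, 0]],
  [1, [0, 0, 0.003], [0, 0, 0]],
  [1, [0, 0, 0.002], [0, 0, 0]],
  [1, [0, 0, 0.002], [0, 0, 0]],
  [1, [0, 0, 0.002], [0, 0, 0]],
  [1, [0, 0, 0], [0, 0, 0]],
])

```text
time_s: 2.9
eef_pos: [559.9, -135.7, 53.2]
ee_rot: [0.0, 0.999, 0.034, 0.0]
force: [0.4, -0.1, 2.3]
grip_width: 0.001
grip_force: 1.1
```

Emit:
servo_tool([
  [1, [0, 0, 0.001], [0, 0, 0]],
  [1, [0, 0, 0.001], [0, 0, 0]],
  [1, [0, 0, 0], [0, 0, 0]],
  [1, [0, 0, 0], [0, 0, 0]],
  [1, [0, 0, 0], [0, 0, 0]],
  [1, [0, 0, 0], [0, 0, 0]],
])

```text
time_s: 3.4
eef_pos: [559.9, -135.7, 51.4]
ee_rot: [0.0, 0.999, 0.034, 0.0]
force: [0.5, -0.2, 2.1]
grip_width: -0.001
grip_force: 1.3
```

```bash
cat > bat.py <<'E'
from rig import *
from h import *
c=capture("top");W=cloud(c);z=W[...,2];v,u=np.indices(z.shape)
print("battop",rect(W,(u>300)&(u<410)&(v>190)&(v<360)&(z>97)&(z<115))[0].tolist());cv2.imwrite("pics/topb.png",c["pixels"][:,:,::-1])
E
python3 bat.py
```

```text
battop [496.4, -225.3, 20.7, 51.8, 68.3, 107.4, 199.0]
```

Emit:
servo_tool([
  [1, [0, 0, -0.01], [0, 0, 0]],
  [1, [0, 0, -0.03], [0, 0, 0]],
  [1, [0, 0, -0.03], [0, 0, 0]],
  [-1, [-0.03, 0, -0.03], [0, 0, 0]],
  [-1, [-0.03, 0.022, -0.03], [0, 0, 0]],
  [-1, [-0.03, 0.022, -0.02], [0, 0, 0]],
  [-1, [-0.03, 0.021, 0], [0, 0, 0]],
  [-1, [0, 0, 0], [0, 0, 0]],
  [-1, [0, 0, 0], [0, 0, 0]],
])

```text
time_s: 4.2
eef_pos: [448.2, -206.0, 197.4]
ee_rot: [0.0, 0.999, 0.033, 0.0]
force: [0.8, -0.3, -0.1]
grip_width: 0.846
grip_force: 0.0
```

```bash
python3 bat.py; python3 - <<'E'
from rig import *
from h import *
s=sense();c=capture("wrist");cv2.imwrite("pics/w2.png",c["pixels"][:,:,::-1])
print(s["eef_pos"],s["ee_rot"],s["grip_width"])
W=cloud(c,wristT(s,c));z=W[...,2]
print(rect(W,(z>98)&(z<112))[0].tolist())
E
```

```text
battop [513.0, -202.1, 88.8, 50.1, 4.3, 107.3, 803.0]
[ 448.92698532 -205.27529681  197.01049791] [-1.36515241e-04  9.99436074e-01  3.35783346e-02  1.04983782e-04] 0.925097605326977
[513.1, -204.1, 90.2, 50.3, 4.4, 105.0, 11156.0]
```

View pics/w2.png

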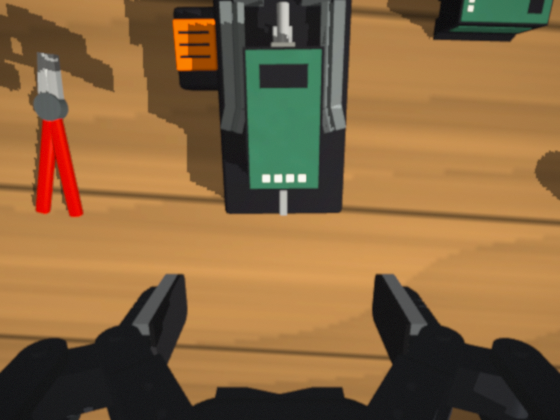

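The picture shows the battery sprung back, with its top centre at (283,118) and the ejector rod visible at (283,22), and the paddle up at (195,45). I'll move over it and go down.

Emit:
servo_tool([
  [-1, [0.022, 0.001, 0], [0, 0, -0.07]],
  [-1, [0.022, 0.001, 0.01], [0, 0, 0]],
  [-1, [0.02, 0, 0.03], [0, 0, 0]],
  [-1, [0, 0, 0.03], [0, 0, 0]],
  [-1, [0, 0, 0.03], [0, 0, 0]],
  [-1, [0, 0, 0.02], [0, 0, 0]],
  [-1, [0, 0, 0.014], [0, 0, 0]],
  [-1, [0, 0, 0], [0, 0, 0]],
  [-1, [0, 0, 0], [0, 0, 0]],
])

```text
time_s: 5.05
eef_pos: [513.5, -201.7, 62.3]
ee_rot: [-0.0, 0.999, 0.039, -0.001]
force: [0.8, 0.9, 0.0]
grip_width: 0.997
grip_force: 0.0
```

Emit:
servo_tool([
  [-0.2, [0, 0.001, 0], [0, 0, 0]],
  [0.1, [0, 0, 0], [0, 0, 0]],
  [0.3, [0, 0, 0], [0, 0, 0]],
  [0.5, [0, 0, 0], [0, 0, 0]],
  [1, [0, 0, 0], [0, 0, 0]],
  [1, [0, 0, 0], [0, 0, 0]],
  [1, [0, 0, 0], [0, 0, 0]],
], squeeze=45)

```text
time_s: 5.63
eef_pos: [513.7, -203.8, 63.7]
ee_rot: [0.0, 0.999, 0.038, 0.001]
force: [0.3, 0.6, 6.1]
grip_width: 0.582
grip_force: 48.0
```

```bash
python3 - <<'E'
from rig import *
s=sense();print(s["eef_pos"],s["force"],s["wrist_torque"],s["grip_width"],s["grip_force"])
E
```

```text
[ 513.69163868 -203.79714682   63.72895536] [0.25097156 0.62270193 6.08389683] [0.25905652 0.13272841 0.0332002 ] 0.5824747765220861 47.99642086029053
```

Emit:
servo_tool([
  [1, [-0.003, 0, -0.001], [0, 0, 0]],
  [1, [-0.006, 0, 0], [0, 0, 0]],
  [1, [-0.008, 0, 0], [0, 0, 0]],
  [1, [-0.01, 0, 0], [0, 0, 0]],
  [1, [-0.01, 0, 0], [0, 0, 0]],
  [1, [-0.01, 0, 0], [0, 0, 0]],
  [1, [-0.008, 0, 0], [0, 0, 0]],
  [1, [-0.005, 0, 0], [0, 0, 0]],
  [1, [-0.002, 0, 0], [0, 0, 0]],
  [1, [0, 0, 0], [0, 0, 0]],
])

```text
time_s: 6.47
eef_pos: [451.0, -208.4, 63.8]
ee_rot: [0.0, 0.999, 0.038, -0.0]
force: [-0.5, -0.8, 0.7]
grip_width: 0.58
grip_force: 47.6
```

Emit:
servo_tool([
  [1, [0, 0, -0.005], [0, 0, 0]],
  [1, [0, 0, -0.015], [0, 0, 0]],
  [1, [0, 0, -0.025], [0, 0, 0]],
  [1, [0, 0, -0.03], [0, 0, 0.15]],
  [1, [0.004, -0.02, -0.025], [0, 0, 0]],
  [1, [0.006, -0.03, -0.005], [0, 0, 0]],
  [1, [0.006, -0.032, 0], [0, 0, 0]],
  [1, [0.006, -0.032, 0], [0, 0, 0]],
  [1, [0.006, -0.032, 0], [0, 0, 0]],
  [1, [0.006, -0.032, 0], [0, 0, 0]],
])

```text
time_s: 7.3
eef_pos: [474.5, -26.8, 168.7]
ee_rot: [-0.0, 1.0, 0.03, -0.0]
force: [1.6, 0.1, -2.5]
grip_width: 0.578
grip_force: 47.8
```

Emit:
servo_tool([
  [1, [0.006, -0.032, 0], [0, 0, 0]],
  [1, [0.006, -0.032, 0], [0, 0, 0]],
  [1, [0.006, -0.032, 0], [0, 0, 0]],
  [1, [0.006, -0.032, 0], [0, 0, 0]],
  [1, [0.006, -0.03, 0], [0, 0, 0]],
  [1, [0.006, -0.025, 0], [0, 0, 0]],
  [1, [0.003, -0.02, 0], [0, 0, 0]],
  [1, [0, 0, 0], [0, 0, 0]],
  [1, [0, 0, 0], [0, 0, 0]],
])

```text
time_s: 8.05
eef_pos: [501.1, 177.3, 168.3]
ee_rot: [0.0, 1.0, 0.031, -0.001]
force: [-0.6, -0.2, -3.4]
grip_width: 0.576
grip_force: 47.9
```

```bash
python3 - <<'E'
from rig import *
from h import *
s=sense();c=capture("wrist");pickle.dump((s,c),open("pics/w3.pkl","wb"));cv2.imwrite("pics/w3.png",c["pixels"][:,:,::-1])
print(s["eef_pos"],s["ee_rot"],s["force"],s["grip_width"])
W=cloud(c,wristT(s,c));z=W[...,2]
hsv=cv2.cvtColor(c["pixels"],cv2.COLOR_RGB2HSV);H,S,V=[hsv[...,i].astype(int) for i in range(3)]
ye=(H>18)&(H<32)&(S>150)
for n,m in [("floor",ye&(z>52)&(z<65)),("pad",(H<14)&(S>150)&(V>110)&(z>55)&(z<90)),("carr",(H>100)&(H<125)&(S>120)&(z>95)&(z<112)),("rails",(S<80)&(z>66)&(z<80)),("panel",(z>84)&(z<95)),("batt",(z>110))]:
    try: print(n,rect(W,m)[0].tolist())
    except Exception as e: print(n,e)
E
```

```text
[501.05608003 177.32728344 168.28812394] [ 1.18114849e-04  9.99517560e-01  3.10533138e-02 -5.69844497e-04] [-0.59958281 -0.20192902 -3.44018611] 0.576299211745179
floor [574.8, 179.7, 128.0, 104.6, 3.1, 58.5, 16279.0]
pad [628.8, 247.8, 2.0, 21.7, 3.2, 72.7, 76.0]
carr attempt to get argmax of an empty sequence
rails [592.4, 222.2, 81.2, 11.4, 0.5, 70.9, 1873.0]
panel [624.1, 183.3, 14.5, 16.0, 4.1, 91.5, 638.0]
batt [512.5, 178.0, 67.0, 128.0, 3.8, 214.1, 69371.0]
```

View pics/w3.png

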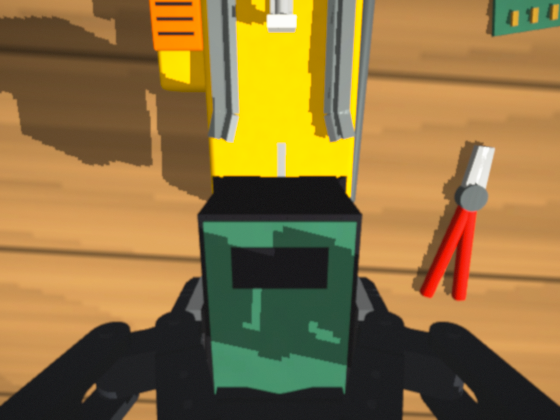

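```bash
python3 - <<'E'
from h import *
s,c=pickle.load(open("pics/w3.pkl","rb"));W=cloud(c,wristT(s,c));z=W[...,2]
hsv=cv2.cvtColor(c["pixels"],cv2.COLOR_RGB2HSV);H,S,V=[hsv[...,i].astype(int) for i in range(3)]
v,u=np.indices(z.shape)
P=W[(z>67)&(z<76)&(S<90)&(v<200)]
L=[];Rr=[]
for x in range(560,630,3):
    q=P[abs(P[:,0]-x)<1.5];y=q[:,1]
    l=y[(y>195)&(y<240)];r=y[(y>125)&(y<170)]
    if len(l)>5 and len(r)>5: L.append((x,np.percentile(l,3),np.percentile(l,97)));Rr.append((x,np.percentile(r,97),np.percentile(r,3)))
L=np.array(L);Rr=np.array(Rr);print(np.round(np.c_[L,Rr[:,1:]],1).tolist())
m=L[:,0]>585
print("mid fit inner",np.polyfit(L[m,0]-595,(L[m,1]+Rr[m,1])/2,1),"outer",np.polyfit(L[m,0]-595,(L[m,2]+Rr[m,2])/2,1),"all",np.polyfit(L[:,0]-595,(L[:,1]+Rr[:,1])/2,1))
ye=(H>18)&(H<32)&(S>150)&(z>54)&(z<64)&(v<200);F=W[ye]
E=[]
for x in range(545,600,3):
    y=F[abs(F[:,0]-x)<1.5][:,1]
    E.append((x,np.percentile(y,99.5),np.percentile(y,.5)))
E=np.array(E);print("floor edges",[np.polyfit(E[:,0]-595,E[:,i],1).round(3).tolist() for i in(1,2)])
g=(H>60)&(H<95)&(S>70)&(z>190)&(z<225)&(u>190)&(u<370);print("bat",rect(W,g)[0].tolist())
b=(z>190)&(z<225)&(u>205)&(u<355)&(v>205)&(v<270);Q=W[b]
E=[]
for x in range(int(np.min(Q[:,0]))+2,int(np.max(Q[:,0]))-2,2):
    y=W[(abs(W[...,0]-x)<1)&(z>200)&(z<220)&(v<275)][:,1]
    if len(y)>10:E.append((x,y.max(),y.min()))
E=np.array(E);print(E.round(1).tolist());print("bat nose x",np.percentile(Q[:,0],99.5), "top z",np.median(Q[:,2]))
# mouth x : rail start
print("rail start x",L[0,0],np.percentile(P[(P[:,1]>195)&(P[:,1]<240)][:,0],.5),np.percentile(P[(P[:,1]>125)&(P[:,1]<170)][:,0],.5))
E
```

```text
[[560.0, 209.9, 225.7, 147.8, 131.0], [563.0, 209.4, 225.0, 148.9, 132.1], [566.0, 209.0, 224.4, 149.7, 133.6], [569.0, 208.9, 224.3, 150.7, 134.6], [572.0, 208.5, 224.2, 151.4, 135.2], [575.0, 208.6, 224.2, 152.0, 136.2], [578.0, 209.1, 224.4, 152.1, 136.7], [581.0, 209.4, 224.9, 152.0, 136.9], [584.0, 209.4, 225.0, 152.2, 137.4], [587.0, 209.4, 224.9, 152.6, 137.3], [590.0, 209.6, 225.4, 152.9, 137.3], [593.0, 210.2, 225.6, 153.2, 137.9], [596.0, 210.3, 225.5, 153.4, 138.2], [599.0, 210.4, 225.7, 153.2, 138.0], [602.0, 210.4, 226.3, 153.4, 138.3], [605.0, 210.5, 226.3, 153.8, 138.7], [608.0, 211.2, 226.0, 154.1, 138.8], [611.0, 211.2, 226.7, 154.3, 138.7], [614.0, 211.4, 237.7, 154.2, 139.1], [617.0, 211.5, 226.9, 154.4, 139.6], [620.0, 211.5, 227.1, 154.7, 139.3], [623.0, 211.6, 227.4, 154.9, 139.5], [626.0, 212.2, 227.5, 155.2, 140.0], [629.0, 212.4, 228.1, 155.2, 139.9]]
mid fit inner [6.28539579e-02 1.81629075e+02] outer [7.80429909e-02 1.81908850e+02] all [6.85227229e-02 1.81545008e+02]
floor edges [[0.236, 236.654], [0.008, 130.259]]
bat [511.5, 177.6, 65.0, 47.8, 3.5, 209.6, 20232.0]
[[527.0, 203.5, 153.5], [529.0, 203.7, 153.4], [531.0, 203.8, 153.6], [533.0, 203.8, 153.7], [535.0, 204.1, 153.9], [537.0, 204.1, 154.0], [539.0, 204.5, 154.2], [541.0, 204.3, 154.1], [543.0, 204.5, 154.3]]
bat nose x 546.794880502892 top z 209.49299034892573
rail start x 560.0 551.4835680475455 556.3873650261872
```

The picture shows the held battery ahead of the empty rails: their mouth is at (225,135) and (340,130), the ejector tip is white at (281,20), and the pliers are clear at (470,195). The battery sits about 1.3 mm left of the rail axis, so I'll correct that and go down.

Emit:
servo_tool([
  [1, [-0.0026, 0.0014, 0.01], [0, 0, 0]],
  [1, [0, 0, 0.02], [0, 0, 0]],
  [1, [0, 0, 0.025], [0, 0, 0]],
  [1, [0, 0, 0.018], [0, 0, 0]],
  [1, [0, 0, 0.008], [0, 0, 0]],
  [1, [0, 0, 0.003], [0, 0, 0]],
  [1, [0, 0, 0.001], [0, 0, 0]],
  [1, [0, 0, 0], [0, 0, 0]],
  [1, [0, 0, 0], [0, 0, 0]],
])

```text
time_s: 8.85
eef_pos: [499.5, 174.8, 84.7]
ee_rot: [-0.0, 1.0, 0.03, 0.001]
force: [0.6, -1.2, -3.2]
grip_width: 0.585
grip_force: 47.8
```

Emit:
servo_tool([
  [1, [0, 0, 0.002], [0, 0, 0]],
  [1, [0, 0, 0.0015], [0, 0, 0]],
  [1, [0, 0, 0.001], [0, 0, 0]],
  [1, [0, 0, 0], [0, 0, 0]],
  [1, [0, 0, 0], [0, 0, 0]],
])

```text
time_s: 9.27
eef_pos: [498.9, 174.9, 79.1]
ee_rot: [0.0, 1.0, 0.03, -0.0]
force: [-0.1, -0.4, -3.0]
grip_width: 0.584
grip_force: 47.8
```

Emit:
servo_tool([
  [1, [0, 0, 0.0007], [0, 0, 0]],
  [1, [0, 0, 0], [0, 0, 0]],
  [1, [0, 0, 0], [0, 0, 0]],
])

```text
time_s: 9.52
eef_pos: [499.1, 174.9, 78.8]
ee_rot: [-0.0, 1.0, 0.03, 0.0]
force: [-0.5, -0.5, 1.6]
grip_width: 0.582
grip_force: 48.0
```

Emit:
servo_tool([
  [1, [0, 0, 0.0007], [0, 0, 0]],
  [1, [0, 0, 0], [0, 0, 0]],
  [1, [0, 0, 0], [0, 0, 0]],
])

```text
time_s: 9.77
eef_pos: [499.4, 175.0, 78.7]
ee_rot: [-0.0, 1.0, 0.03, 0.001]
force: [-2.1, 0.8, 7.2]
grip_width: 0.582
grip_force: 48.9
```

Emit:
servo_tool([
  [1, [0.003, -0.0004, -0.0007], [0, 0, -0.02]],
  [1, [0.006, 0, 0], [0, 0, 0]],
  [1, [0.008, 0, 0], [0, 0, 0]],
  [1, [0.008, 0, 0], [0, 0, 0]],
  [1, [0.006, 0, 0], [0, 0, 0]],
  [1, [0.004, 0, 0], [0, 0, 0]],
  [1, [0, 0, 0], [0, 0, 0]],
  [1, [0, 0, 0], [0, 0, 0]],
])

```text
time_s: 10.43
eef_pos: [535.0, 177.4, 78.8]
ee_rot: [-0.0, 1.0, 0.031, 0.001]
force: [1.8, 0.4, 3.8]
grip_width: 0.58
grip_force: 48.7
```

Emit:
servo_tool([
  [1, [0.003, 0, 0], [0, 0, 0]],
  [1, [0.004, 0, 0], [0, 0, 0]],
  [1, [0.004, 0, 0], [0, 0, 0]],
  [1, [0.004, 0, 0], [0, 0, 0]],
  [1, [0.003, 0, 0], [0, 0, 0]],
  [1, [0, 0, 0], [0, 0, 0]],
  [1, [0, 0, 0], [0, 0, 0]],
])

```text
time_s: 11.02
eef_pos: [552.4, 178.6, 78.8]
ee_rot: [-0.0, 1.0, 0.031, 0.001]
force: [2.3, 0.7, 4.7]
grip_width: 0.578
grip_force: 48.7
```

Emit:
servo_tool([
  [1, [0.003, 0, -0.0004], [0, 0, 0]],
  [1, [0.004, 0, 0], [0, 0, 0]],
  [1, [0.004, 0, 0], [0, 0, 0]],
  [1, [0.003, 0, 0], [0, 0, 0]],
  [1, [0.002, 0, 0], [0, 0, 0]],
  [1, [0, 0, 0], [0, 0, 0]],
  [1, [0, 0, 0], [0, 0, 0]],
])

```text
time_s: 11.6
eef_pos: [568.1, 179.5, 78.8]
ee_rot: [0.0, 1.0, 0.031, 0.0]
force: [1.7, -0.7, 2.2]
grip_width: 0.58
grip_force: 48.5
```

Emit:
servo_tool([
  [1, [0.002, 0, 0], [0, 0, 0]],
  [1, [0.003, 0, 0], [0, 0, 0]],
  [1, [0.003, 0, 0], [0, 0, 0]],
  [1, [0.002, 0, 0], [0, 0, 0]],
  [1, [0, 0, 0], [0, 0, 0]],
  [1, [0, 0, 0], [0, 0, 0]],
])

```text
time_s: 12.1
eef_pos: [577.7, 180.2, 78.8]
ee_rot: [-0.0, 1.0, 0.031, -0.0]
force: [-1.5, -0.1, 2.9]
grip_width: 0.578
grip_force: 48.6
```

Emit:
servo_tool([
  [1, [0.002, 0, 0], [0, 0, 0]],
  [1, [0.003, 0, 0], [0, 0, 0]],
  [1, [0.003, 0, 0], [0, 0, 0]],
  [1, [0.002, 0, 0], [0, 0, 0]],
  [1, [0, 0, 0], [0, 0, 0]],
  [1, [0, 0, 0], [0, 0, 0]],
])

```text
time_s: 12.6
eef_pos: [587.4, 180.8, 78.8]
ee_rot: [0.0, 1.0, 0.031, -0.001]
force: [-4.1, -1.5, 4.8]
grip_width: 0.58
grip_force: 48.8
```

Emit:
servo_tool([
  [1, [0.002, 0, 0], [0, 0, 0]],
  [1, [0.002, 0, 0], [0, 0, 0]],
  [1, [0.002, 0, 0], [0, 0, 0]],
  [1, [0.001, 0, 0], [0, 0, 0]],
  [1, [0, 0, 0], [0, 0, 0]],
  [1, [0, 0, 0], [0, 0, 0]],
])

```text
time_s: 13.1
eef_pos: [594.4, 181.3, 78.8]
ee_rot: [0.0, 1.0, 0.031, -0.0]
force: [-5.1, -0.1, 5.5]
grip_width: 0.578
grip_force: 48.8
```

Emit:
servo_tool([
  [1, [0.001, 0, 0], [0, 0, 0]],
  [1, [0.001, 0, 0], [0, 0, 0]],
  [1, [0.001, 0, 0], [0, 0, 0]],
  [1, [0, 0, 0], [0, 0, 0]],
  [1, [0, 0, 0], [0, 0, 0]],
])

```text
time_s: 13.52
eef_pos: [597.4, 181.5, 78.8]
ee_rot: [0.0, 1.0, 0.031, -0.001]
force: [-5.2, -0.5, 4.1]
grip_width: 0.579
grip_force: 48.8
```

Emit:
servo_tool([
  [1, [0.001, 0, 0], [0, 0, 0]],
  [1, [0.001, 0, 0], [0, 0, 0]],
  [1, [0, 0, 0], [0, 0, 0]],
  [1, [0, 0, 0], [0, 0, 0]],
])

```text
time_s: 13.85
eef_pos: [599.3, 181.6, 78.8]
ee_rot: [0.0, 1.0, 0.031, -0.001]
force: [-5.1, -0.5, 4.5]
grip_width: 0.578
grip_force: 48.8
```

Emit:
servo_tool([
  [1, [0.001, 0, 0], [0, 0, 0]],
  [1, [0.001, 0, 0], [0, 0, 0]],
  [1, [0, 0, 0], [0, 0, 0]],
  [1, [0, 0, 0], [0, 0, 0]],
])

```text
time_s: 14.18
eef_pos: [601.3, 181.7, 78.8]
ee_rot: [0.0, 1.0, 0.031, -0.001]
force: [-5.3, -0.6, 5.0]
grip_width: 0.582
grip_force: 48.8
```

Emit:
servo_tool([
  [1, [0.001, 0, 0], [0, 0, 0]],
  [1, [0, 0, 0], [0, 0, 0]],
  [1, [0, 0, 0], [0, 0, 0]],
])

```text
time_s: 14.43
eef_pos: [602.3, 181.7, 78.8]
ee_rot: [0.0, 1.0, 0.031, -0.001]
force: [-5.5, -0.7, 5.0]
grip_width: 0.58
grip_force: 48.8
```

Emit:
servo_tool([
  [1, [0.001, 0, 0], [0, 0, 0]],
  [1, [0, 0, 0], [0, 0, 0]],
  [1, [0, 0, 0], [0, 0, 0]],
])

```text
time_s: 14.68
eef_pos: [603.3, 181.8, 78.8]
ee_rot: [0.0, 1.0, 0.031, -0.001]
force: [-6.1, 0.0, 5.7]
grip_width: 0.581
grip_force: 48.8
```

Emit:
servo_tool([
  [1, [0.001, 0, 0], [0, 0, 0]],
  [1, [0, 0, 0], [0, 0, 0]],
  [1, [0, 0, 0], [0, 0, 0]],
])

```text
time_s: 14.93
eef_pos: [604.2, 181.8, 78.8]
ee_rot: [0.0, 1.0, 0.031, -0.001]
force: [-5.5, 0.7, 4.1]
grip_width: 0.578
grip_force: 48.8
```

Emit:
servo_tool([
  [1, [0.001, 0, 0], [0, 0, 0]],
  [1, [0, 0, 0], [0, 0, 0]],
  [1, [0, 0, 0], [0, 0, 0]],
])

```text
time_s: 15.18
eef_pos: [605.2, 181.9, 78.8]
ee_rot: [0.0, 1.0, 0.031, -0.001]
force: [-6.6, -0.1, 6.4]
grip_width: 0.581
grip_force: 48.8
```

```bash
python3 - <<'E'
from rig import *
from h import *
s=sense();c=capture("top");W=cloud(c);z=W[...,2];v,u=np.indices(z.shape)
hsv=cv2.cvtColor(c["pixels"],cv2.COLOR_RGB2HSV);H,S,V=[hsv[...,i].astype(int) for i in range(3)]
print(s["force"])
p=(u>105)&(u<135)&(v>180)&(v<215)&(H<14)&(S>150)&(V>120)
c0=pickle.load(open("pics/top.pkl","rb"));W0=cloud(c0)
print("paddle z now/before",np.nanmedian(z[p]),np.nanmedian(W0[...,2][p]),p.sum())
cv2.imwrite("pics/t4.png",c["pixels"][:,:,::-1])
E
```

```text
[-6.59239209 -0.0737592   6.43518289]
paddle z now/before nan nan 0
  return np.nanmean(a, axis, out=out, keepdims=keepdims)
```

```bash
cat > pad.py <<'E'
from rig import *
from h import *
s=sense();print("x",s["eef_pos"][0],"F",s["force"].round(1) if hasattr(s["force"],"round") else s["force"])
for n,c in(("before",pickle.load(open("pics/scene.pkl","rb"))),("now",capture("scene"))):
    W=cloud(c);z=W[...,2];v,u=np.indices(z.shape)
    hsv=cv2.cvtColor(c["pixels"],cv2.COLOR_RGB2HSV);H,S,V=[hsv[...,i].astype(int) for i in range(3)]
    p=(u>412)&(u<450)&(v>168)&(v<200)&(H<14)&(S>150)&(V>100)&(z>50)&(z<90)
    print(n,p.sum(),np.nanmedian(z[p]),np.nanpercentile(z[p],90),W[p].mean(0).round(1))
cv2.imwrite("pics/sc.png",cv2.resize(c["pixels"][120:280,320:480,::-1],None,fx=3.5,fy=3.5,interpolation=cv2.INTER_CUBIC))
E
python3 pad.py
```

```text
x 605.215702961628 F [-5.4 -0.9  5.8]
before 51 73.82468957747982 75.73646881184828 [624.5 252.4  73.7]
now 76 69.44255859243086 71.01338130678067 [622.6 253.5  69.4]
```

Emit:
servo_tool([
  [1, [0.001, 0, 0], [0, 0, 0]],
  [1, [0, 0, 0], [0, 0, 0]],
  [1, [0, 0, 0], [0, 0, 0]],
])

```text
time_s: 15.53
eef_pos: [606.2, 182.0, 78.8]
ee_rot: [0.0, 1.0, 0.031, -0.001]
force: [-5.8, -0.6, 5.7]
grip_width: 0.576
grip_force: 48.8
```

Emit:
servo_tool([
  [1, [0.001, 0, 0], [0, 0, 0]],
  [1, [0, 0, 0], [0, 0, 0]],
  [1, [0, 0, 0], [0, 0, 0]],
])

```text
time_s: 15.78
eef_pos: [607.2, 182.0, 78.8]
ee_rot: [0.0, 1.0, 0.031, -0.001]
force: [-5.4, -0.9, 5.6]
grip_width: 0.577
grip_force: 48.8
```

```bash
python3 pad.py
```

```text
x 607.1836031596029 F [-5.4 -0.9  5.6]
before 51 73.82468957747982 75.73646881184828 [624.5 252.4  73.7]
now 91 74.13078148269392 75.65836106285182 [624.  251.9  74.1]
```

The catch paddle is back up (z 74.1 against 69.4 while pressed down), so it has clicked. One small step more to feel the buffer.

Emit:
servo_tool([
  [1, [0.0007, 0, 0], [0, 0, 0]],
  [1, [0, 0, 0], [0, 0, 0]],
  [1, [0, 0, 0], [0, 0, 0]],
])

```text
time_s: 16.08
eef_pos: [607.9, 182.1, 78.8]
ee_rot: [0.0, 1.0, 0.031, -0.001]
force: [-6.1, 0.3, 6.1]
grip_width: 0.579
grip_force: 48.8
```

```bash
python3 pad.py
```

```text
x 607.859705753517 F [-6.1  0.3  6.1]
before 51 73.82468957747982 75.73646881184828 [624.5 252.4  73.7]
now 91 73.87798274760588 75.61164492592128 [624.2 252.5  73.9]
```

Emit:
servo_tool([
  [1, [0.0006, 0, 0], [0, 0, 0]],
  [1, [0, 0, 0], [0, 0, 0]],
  [1, [0, 0, 0], [0, 0, 0]],
])

```text
time_s: 16.38
eef_pos: [608.4, 182.1, 78.8]
ee_rot: [0.0, 1.0, 0.031, -0.001]
force: [-5.9, -0.3, 5.9]
grip_width: 0.581
grip_force: 48.8
```

Emit:
servo_tool([
  [1, [0.0006, 0, 0], [0, 0, 0]],
  [1, [0, 0, 0], [0, 0, 0]],
  [1, [0, 0, 0], [0, 0, 0]],
])

```text
time_s: 16.63
eef_pos: [608.8, 182.1, 78.8]
ee_rot: [0.0, 1.0, 0.031, -0.001]
force: [-7.7, -1.2, 6.6]
grip_width: 0.579
grip_force: 48.8
```

```bash
python3 pad.py
```

```text
x 608.8311486729314 F [-7.7 -1.2  6.6]
before 51 73.82468957747982 75.73646881184828 [624.5 252.4  73.7]
now 88 73.96834150201293 75.53393156387719 [624.5 252.4  73.8]
```

Emit:
servo_tool([
  [1, [0.0006, 0, 0], [0, 0, 0]],
  [1, [0, 0, 0], [0, 0, 0]],
  [1, [0, 0, 0], [0, 0, 0]],
])

```text
time_s: 16.93
eef_pos: [609.2, 182.2, 78.9]
ee_rot: [0.0, 1.0, 0.031, -0.001]
force: [-9.6, -1.2, 7.4]
grip_width: 0.58
grip_force: 49.0
```

The buffer shows as a clear rise (5.7 to 9.6 N, about 1 mm squeezed). I'll ease back, release and retreat upward.

Emit:
servo_tool([
  [1, [-0.001, 0, -0.0003], [0, 0, 0]],
  [1, [-0.001, 0, -0.0003], [0, 0, 0]],
  [1, [-0.001, 0, 0], [0, 0, 0]],
  [1, [0, 0, 0], [0, 0, 0]],
  [0.1, [0, 0, 0], [0, 0, 0]],
  [-0.1, [0, 0, 0], [0, 0, 0]],
  [-0.4, [0, 0, 0], [0, 0, 0]],
  [-1, [0, 0, 0], [0, 0, 0]],
  [-1, [0, 0, 0], [0, 0, 0]],
  [-1, [0, 0, 0], [0, 0, 0]],
])

```text
time_s: 17.77
eef_pos: [607.6, 181.9, 79.8]
ee_rot: [-0.0, 1.0, 0.031, 0.001]
force: [-0.4, -0.7, -0.8]
grip_width: 1.001
grip_force: 0.0
```

Emit:
servo_tool([
  [-1, [0, 0, 0], [0, 0, 0]],
  [-1, [0, 0, -0.005], [0, 0, 0]],
  [-1, [0, 0, -0.015], [0, 0, 0]],
  [-1, [0, 0, -0.03], [0, 0, 0]],
  [-1, [0, 0, -0.03], [0, 0, 0]],
  [-1, [-0.03, 0, -0.03], [0, 0, 0]],
  [-1, [-0.035, 0, 0], [0, 0, 0]],
  [-1, [-0.035, 0, 0], [0, 0, 0]],
  [-1, [-0.03, 0, 0], [0, 0, 0]],
  [-1, [0, 0, 0], [0, 0, 0]],
])

```text
time_s: 18.6
eef_pos: [473.5, 174.1, 189.3]
ee_rot: [0.0, 0.999, 0.032, -0.001]
force: [0.6, 0.4, 0.4]
grip_width: 1.001
grip_force: 0.0
```

```bash
python3 pad.py; python3 - <<'E'
from rig import *
from h import *
s=sense();c=capture("wrist");W=cloud(c,wristT(s,c));z=W[...,2]
print(s["time_s"],s["eef_pos"],s["force"],"bat",rect(W,(z>114)&(z<128))[0].tolist())
cv2.imwrite("pics/w5.png",c["pixels"][:,:,::-1])
E
```

```text
x 473.46754676789624 F [0.6 0.4 0.4]
before 51 73.82468957747982 75.73646881184828 [624.5 252.4  73.7]
now 80 74.09151031440564 75.46557968023238 [622.8 250.5  74. ]
18.65 [476.26429391 174.091013   189.86061902] [-1.43789364e-01  1.00219386e-04  2.73764260e-01] bat [582.4, 179.9, 44.4, 50.2, 3.5, 120.0, 8035.0]
```

View pics/w5.png

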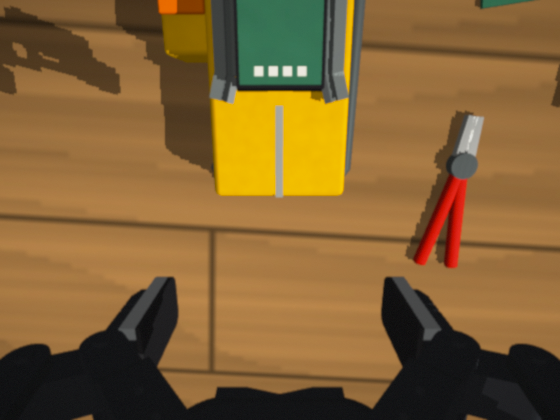

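View pics/sc.png

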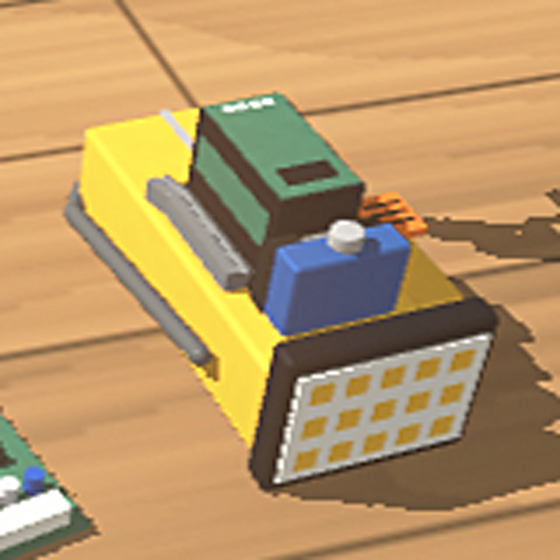

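The battery sits against the blue carriage at (340,280) in the scene crop, with its rear edge at x≈560 mm. That puts its origin at 605 mm, about 3 mm back from the buffer point, so the catch is holding it. The paddle is up, and the pliers (460,165) lie untouched. I'll hand the job in.

```bash
python3 -c "
from rig import *
print(finish_job())"
```

```text
the job is handed in; nothing more can be done
None
```

The battery is out of the charger and latched in the floodlight: the catch clicked up and holds it by itself, the end buffer was squeezed only about 1 mm, the pliers and board were not touched, and the job was handed in at about 19 s.

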